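# Load a tube offcut into the leaf drill jig

## Task

Load the drill jig with closed fingertips only: roll the steel tube that lies at the low end of the sloped gutter up over the spring catch until it sits against the stop block and stays there by itself when you let go, and only then push the raised drill-guide plate over from behind so that it comes down flat over the tube. Do not grip or lift the tube or the plate, leave the other things on the bench alone, and finish clear of everything.

Things in the scene. Friction and masses are not known exactly. Their poses are not given: they have to be found in the camera images.
- jig: Drill jig screwed down on the worktop: plywood base board 225 x 130 x 15 mm with everything below on it. Origin: centre of the board's underside on the worktop; x points along the gutter, level, toward its high end; z up. It does not move.
- gutter: Aluminium gutter on the jig, 192 mm long, 94 mm wide inside, floor sloping 10 degrees, side walls 17 mm high. Origin: on the floor surface at its low end, mid-width, 34 mm above the worktop. x points uphill along the floor, y across, z square to the floor; all gutter positions below are in this frame. Its low-end lip is 10 mm high, from x = 0 to 6 mm.
- stop_face (a point): Middle of the foot of the stop block's face (x = 155 mm of the gutter, on the floor). The dark steel stop block is as wide as the gutter and 34 mm high, with two 10 mm rest pins on top; behind it stand two hinge ears, 58 mm high, x = 169 to 189 mm, 81 mm over their outsides.
- tube: The steel tube to load: outside diameter 42.4 mm, 90 mm long, about 180 g, lying across the gutter against the low-end lip (axis at x = 24 mm of the gutter), free to roll along the gutter. Let go before it is over the catch, it rolls back down. Origin: middle of the tube; y is its axis.
- seat (a point): Where the middle of the tube is when seated against the stop block, fixed on the gutter at x = 134 mm, z = 21 mm of it.
- pawl (a joint): Red spring catch, 14 mm wide, hinged in a slot in the middle of the floor, from x = 80 mm to its brass nose at 116 mm, 9 mm above the floor. 0 rad = up, 0.25 = pressed level. The tube's weight and a light push (a few N) press it down as the tube rolls over; it springs up behind, pushes the tube the last few mm to the stop block and keeps it there (about 0.03 rad).
- leaf (a joint): Hinged steel drill-guide plate, 64 mm wide, 6 mm thick, reaching 90 mm from its hinge pin, with a brass bush and a red tab. 0 rad = down, parallel to the floor, 44 mm above it, pointing downhill; 1.57 = square to the floor; starts at 2.0 to 2.18, leaning back over the gutter's high end, its limit. Light friction; pushed over below about 1.2 it sinks shut by itself in some seconds.
- leaf_hinge (a point): Middle of the plate's hinge pin, which runs across the gutter at x = 179 mm, z = 50 mm of the gutter.
- leaf_tab (a point): Free end of the red tab of the plate, mid-width, mid-thickness; 106 mm from the hinge pin. The tab is 26 mm wide.
- spare_tube_1: Another tube offcut like it, standing upright on the worktop, 90 mm tall; leave alone. Origin: centre of its underside.
- spare_tube_2: Another tube offcut like it, standing upright on the worktop, 90 mm tall; leave alone. Origin: centre of its underside.
- spring_clamp: Black spring clamp lying on the worktop, 62 x 111 x 23 mm; leave alone. Origin: centre of its underside.
- sanding_block: Brown sanding block lying on the worktop, 66 x 110 x 33 mm; leave alone. Origin: centre of its underside.

How it is judged:
By the outcome, as a careful person would: the job done as asked, in the order asked, and still so for the second after the job is handed in, with the robot touching nothing.
It also fails if it takes over 45 s, if anything falls off the work surface, if the arm or the gripper's body presses on something with over 40 N, if the wrist force passes 120 N, or if a joint passes its speed limit or range.

## Robot

A 7-joint arm with a two-finger parallel gripper is mounted at the origin on a cart in front of the work surface, level with it; the furniture and walls round the work are solid. World frame = base frame: x ahead of the robot, y to its left, z up, the work surface at z = 0. Lengths are in mm, angles in rad, forces in N, time in s.
With the tool pointing down it reaches from about 425 to 925 mm from the base axis. Payload 6.8 kg.
Tool frame: the origin (TCP) lies on the centre line of the jaws, within the pads' length; the fingertips stand arm.tcp_to_tips ahead of it and the grasp point (between the pads) lies 8 mm behind it (arm.tcp_to_tips is the distance from the TCP to the fingertips, in mm); z points along the fingers, y is the direction in which the jaws open and shut (so a half turn about z gives the same grasp; the last joint's range is limited). The gripper opens to 88 mm and grips with 3 to 60 N. Pads are 20 mm wide; open, the fingers measure 115 mm over their backs; the gripper's body (75 mm by 178 mm) begins 61 mm behind the grasp point.
Start: joints at [-1.418, 0.477, 0.022, 1.555, -0.011, 1.109, -0.083], TCP at [174.047, 652.192, 233.664] pointing down, gripper open.
Joint ranges: [-2.96, 2.96], [-0.34, 2.1], [-1.41, 1.46], [0.24, 2.44], [-1.37, 4.51], [0.17, 1.92], [-2.96, 2.96]. Speed limits (rad/s): [2.39, 2.39, 3.14, 3.14, 3.14, 3.14, 3.14].

## Interface

Orientations are given as a unit quaternion [w, x, y, z].
In Python, from workcell import arm gives the robot as it stands. The module is installed in compiled form; this text tells all that it offers.
- The arm moves only by the tool send_rows, never from a script. Its argument "series" is a list of rows, each a list of 2 entries, a list of its own where there are three numbers: the shift along the tool's x, y, z in cm, then the turn about the tool's z in rad. A call has 1 to 5 rows; each row shifts and turns the commanded pose from where the row before left it, along the tool's axes as they then stand; what a row does not reach is not made up. A row lasts 1/10 s, in which the tool goes at most 50 mm and 8.59 degrees, less where a joint would pass 70% of its speed; a pose out of reach is approached as far as the arm can. A call with a gripper value outside its range is refused whole. "jaw" is the opening, from -1 (shut) to 1 (fully open), set as the call begins (left out, the last holds). The fingers move at their own pace and stop on an object; "grip_force" is the grip in N (left out, the last holds). Time passes only in rows, so rows that do not move let the fingers close. It gives the time, the measured TCP pose, the force and the opening at its end, in the units of the state.
- arm.get_obs(): the state, without advancing time (a new reading comes with each control period).
- arm.snapshot(name): name is "scene" or "top" or "wrist"; returns a dict with "img" (420x560x3 uint8, red, green, blue), "camera_matrix" (3x3 intrinsics, pixels), "xyz" and "orientation" of the camera in the world; the wrist camera has in their place "tool_from_camera" (4x4, takes a point from camera to tool coordinates, whose origin is the TCP and whose axes are the flange's). Camera axes: x right, y down, z forward; pixel columns grow to the right and rows downward; lengths in mm; the calibration is good to about 2 mm. A picture is of the moment at which its call begins: read the wrist's pose just before it. There is no depth.
- arm.finish_job(): hands the job in, once; it reports no verdict.
The state is a dict: "time": time; "q": joint angles; "qvel": joint speeds; "joint_efforts": joint torques, N m; "ee_pos": TCP position; "tcp_rot": TCP orientation; "contact_force": force on the tool from outside, world axes, zero at the start; "moment": the same for the moment, N m; "finger_gap": opening from 0.0 (shut) to 1.0 (fully open).
Only numpy, scipy, OpenCV 4.12 (cv2) and the standard library are available. Lean on these libraries where they do the work, as an engineer would, in place of code of your own. Each camera call takes 0.05 s, during which the arm holds its last target.

## Working session

There is one attempt and no reset: what is moved stays moved. The work goes in short steps, Python scripts to look and compute and a tool call to move; the robot and the scene stay as the last step left them, time stands still between calls to the robot, and variables do not carry over. Pictures are saved under pics/ and viewed, and the job is handed in when it is done.

Besides the shell and the picture viewer there is one more tool, called after "Call:" by a JSON object that holds its "fn" and its "kwargs". send_rows: Moves the arm, as the interface text tells. Its arguments: {"type":"object","properties":{"series":{"type":"array","items":{"type":"array"}},"jaw":{"type":"number"},"grip_force":{"type":"number"}},"required":["series"]}

```bash
mkdir -p pics
python3 - <<'E'
from workcell import arm
import cv2
o=arm.get_obs(); print({k:o[k] for k in ['time','ee_pos','tcp_rot','finger_gap','contact_force']}, arm.tcp_to_tips)
for n in ['scene','top']:
    s=arm.snapshot(n); cv2.imwrite(f'pics/{n}0.png',s['img'][:,:,::-1]); print(n,s['camera_matrix'],s['xyz'],s['orientation'])
s=arm.snapshot('wrist'); cv2.imwrite('pics/w0.png',s['img'][:,:,::-1]);print(s['camera_matrix'],s['tool_from_camera'])
E
```

```text
{'time': 0.0, 'ee_pos': array([173.9387927 , 651.60497913, 232.71229345]), 'tcp_rot': array([-4.35611285e-05,  1.30042858e-01,  9.91507964e-01, -9.00580095e-04]), 'finger_gap': 0.9998402939442634, 'contact_force': array([0.6207077 , 0.55274515, 0.07228545])} 11.0
scene [[485.8490483    0.         279.22888276]
 [  0.         485.8490483  207.60281012]
 [  0.           0.           1.        ]] [  45.52588082 1085.94607368  572.53598354] [ 0.12159678 -0.20657305  0.8239874  -0.51340682]
top [[480.25539138   0.         279.70020511]
 [  0.         480.25539138 217.48662957]
 [  0.           0.           1.        ]] [ 343.74548253  292.00334186 1188.37342106] [-0.03328237  0.71567699 -0.69592602  0.04884362]
[[346.96069072   0.         280.37558119]
 [  0.         346.96069072 211.90920838]
 [  0.           0.           1.        ]] [[-1.02540813e-04 -9.64121699e-01 -2.65460617e-01  7.26492047e+01]
 [ 9.99999995e-01 -9.76436448e-05 -3.16448303e-05 -6.81343448e-01]
 [ 4.58892541e-06 -2.65460619e-01  9.64121704e-01 -1.50104898e+02]
 [ 0.00000000e+00  0.00000000e+00  0.00000000e+00  1.00000000e+00]]
```

View pics/scene0.png

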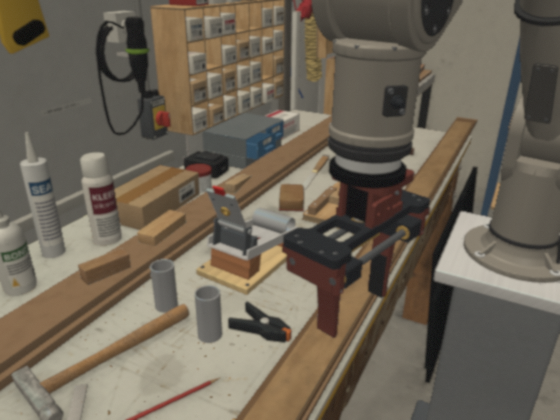

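View pics/top0.png

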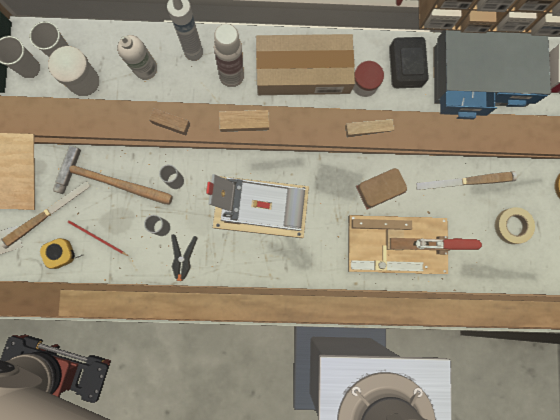

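View pics/w0.png

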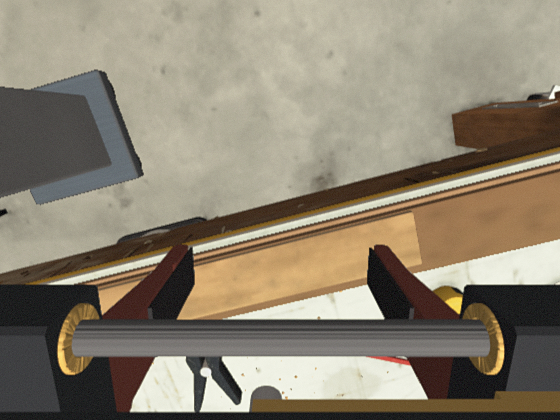

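The top view has the jig at about (260,207), with the raised plate at its left end and the tube at (296,208). The spares are at (172,176) and (157,225), and the clamp is at (183,255). I'll zoom in to measure.

Run:
```python
import cv2
im=cv2.imread('pics/top0.png')[155:275,145:325]
cv2.imwrite('pics/topz.png',cv2.resize(im,None,fx=4.4,fy=4.4,interpolation=cv2.INTER_CUBIC))
im=cv2.imread('pics/scene0.png')[170:300,180:330]
cv2.imwrite('pics/scz.png',cv2.resize(im,None,fx=4.5,fy=4.5,interpolation=cv2.INTER_CUBIC))
```

```text
(no output)
```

View pics/topz.png

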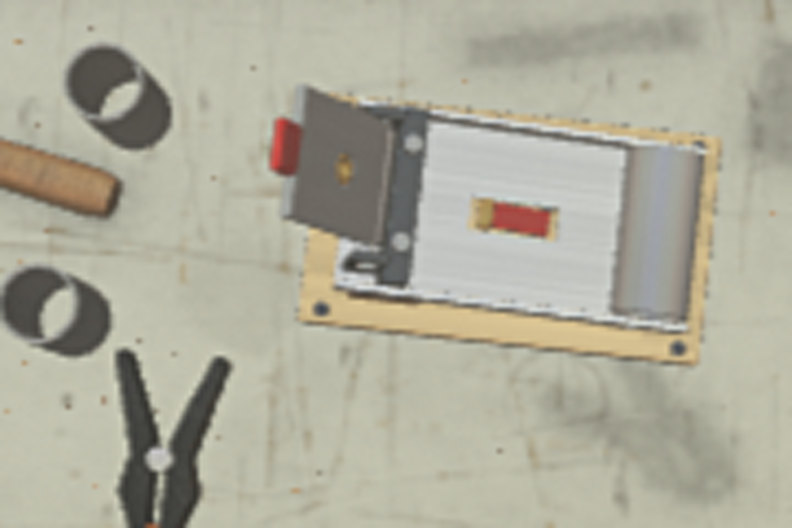

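View pics/scz.png

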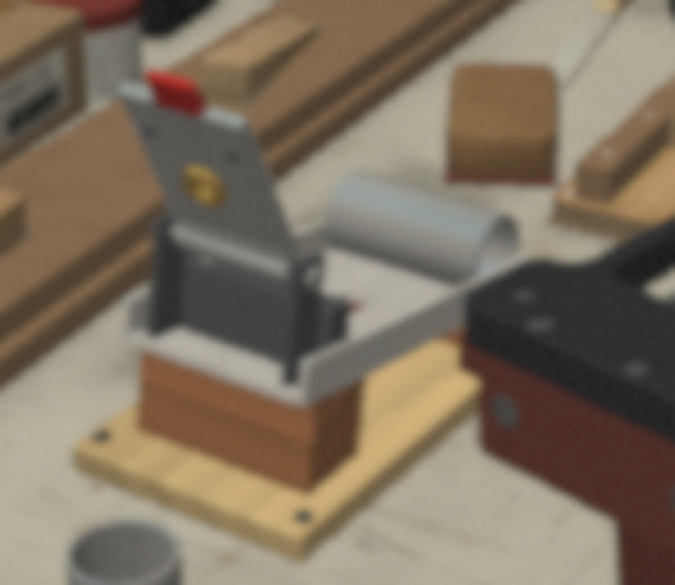

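```bash
cat > h.py <<'E'
import numpy as np, cv2
from scipy.spatial.transform import Rotation as R
from scipy.optimize import least_squares
def quat(q): return R.from_quat([q[1],q[2],q[3],q[0]])
CAM={'scene':(485.849,279.229,207.603,[45.526,1085.946,572.536],[0.12159678,-0.20657305,0.8239874,-0.51340682]),
'top':(480.2554,279.7,217.4866,[343.745,292.003,1188.373],[-0.03328237,0.71567699,-0.69592602,0.04884362])}
def proj(n,P):
    f,cx,cy,t,q=CAM[n]; p=quat(q).inv().apply(np.atleast_2d(P)-t); return np.c_[f*p[:,0]/p[:,2]+cx,f*p[:,1]/p[:,2]+cy]
def jig2w(P,j): # j=x,y,yaw
    return R.from_euler('z',j[2]).apply(np.atleast_2d(P))+[j[0],j[1],0]
a=np.radians(10)
def gut2jig(P,gx):
    P=np.atleast_2d(P).astype(float); c,s=np.cos(a),np.sin(a)
    return np.c_[gx+P[:,0]*c-P[:,2]*s,P[:,1],34+P[:,0]*s+P[:,2]*c]
def g2w(P,p): return jig2w(gut2jig(P,p[3]),p)
def leafpt(r,y,th,off=0): # angle from downhill, thickness offset normal
    return [179-r*np.cos(th)+0*off, y, 50+r*np.sin(th)]
E
cat > fit.py <<'E'
from h import *
T=lambda x,y:(145+(x+.5)/4.4-.5,155+(y+.5)/4.4-.5)
S=lambda x,y:(180+(x+.5)/4.5-.5,170+(y+.5)/4.5-.5)
B=[('top',(112.5,65,15),T(300,322)),('top',(-112.5,65,15),T(697,364)),('top',(-112.5,-65,15),T(720,137)),
('scene',(112.5,65,15),S(300,555)),('scene',(112.5,-65,15),S(75,455))]
G=[('top',(116,0,9),T(473,212)),('top',(80,0,0),T(556,222)),('top',(24,45,42.4),T(650,318)),('top',(24,-45,42.4),T(665,146)),
('top',(155,47,34),T(410,286)),]
L=[('top',(106,0),T(273,147)),('scene',(106,0),S(172,75)),('scene',(90,-32),S(122,88)),('scene',(90,32),S(245,125))]
def res(p,pr=False):
    r=[]
    for c,P,u in B: r.append(proj(c,jig2w(P,p))[0]-u)
    for c,P,u in G: r.append(proj(c,g2w(P,p))[0]-u)
    for c,(rr,y),u in L: r.append(proj(c,g2w(leafpt(rr,y,p[4]),p))[0]-u)
    if pr: print(np.round(r,1))
    return np.ravel(r)
s=least_squares(res,[450,350,1.5,-95,2.1],loss='soft_l1'); p=s.x; res(p,1)
print(p, 'yaw deg',np.degrees(p[2]))
for n,P in dict(tube=(24,0,21.2),seat=(134,0,21.2),stop=(155,0,0),hinge=(179,0,50),tab=leafpt(106,0,p[4]),tabback=leafpt(90,0,p[4]),end=(192,0,0),tabdown=leafpt(106,0,0)).items(): print(n,np.round(g2w(P,p)[0],1))
E
python3 fit.py
```

```text
[[-1.2 -0. ]
 [-0.   0.3]
 [-0.  -0. ]
 [ 0.7 -2.2]
 [-0.9 -0.7]
 [ 1.4  0.3]
 [-3.2  0.5]
 [ 0.1 -1.3]
 [ 0.6 -0.2]
 [-1.8  0.1]
 [ 0.7 -0.4]
 [ 0.2  0.7]
 [ 0.1  0.4]
 [ 0.2  0.3]]
[506.69450788 316.56983165   1.49116024 -97.3716798    2.08677074] yaw deg 85.43718859401702
tube [500.5 239.4  59. ]
seat [509.2 347.4  78.1]
stop [511.1 371.7  60.9]
hinge [512.3 386.6 114.3]
tab [515.1 422.  214.2]
tabback [514.7 416.6 199.1]
end [514.  408.   67.3]
tabdown [504.  282.5  95.9]
```

```bash
cat >> h.py <<'E'
PJ=[506.69,316.57,1.4912,-97.37,2.087]
def todo(tgt,o):
    Rm=quat(o['tcp_rot']); d=Rm.inv().apply(np.array(tgt)-o['ee_pos'])/10
    print('delta tool cm',np.round(d,2)); return d
def yawerr(o,yaw):
    x=quat(o['tcp_rot']).apply([1,0,0]); y=np.arctan2(x[1],x[0]); print('toolx',np.round(x,3),'turn tool z',round(-((yaw-y+np.pi)%(2*np.pi)-np.pi),3))
E
python3 - <<'E'
from h import *; from workcell import arm
o=arm.get_obs(); yawerr(o,PJ[2]+np.pi); print(g2w([[-20,0,20],[24,0,21]],PJ))
E
```

```text
toolx [-0.966  0.258 -0.   ] turn tool z -1.752
[[497.1056568  196.41252216  50.22319151]
 [500.53724036 239.43377224  58.84851908]]
```

Call:
{"fn": "send_rows", "kwargs": {"series": [[[0,0,-1.5],-0.1],[[0,0,-1.5],-0.14],[[0,0,-1.5],-0.14],[[0,0,-1],-0.14],[[0,0,0],-0.14]], "jaw": -1, "grip_force": 20}}

```text
time: 0.65
ee_pos: [174.2, 652.8, 290.3]
tcp_rot: [0.0, -0.201, 0.98, 0.001]
contact_force: [-0.2, -0.5, -0.6]
finger_gap: 0.586
```

Call:
{"fn": "send_rows", "kwargs": {"series": [[[0,0,0],-0.14],[[0,0,0],-0.14],[[0,0,0],-0.14],[[0,0,0],-0.14],[[0,0,0],-0.14]]}}

```text
time: 1.15
ee_pos: [174.0, 651.9, 288.2]
tcp_rot: [-0.0, -0.525, 0.851, -0.0]
contact_force: [-0.1, -0.7, 0.8]
finger_gap: 0.129
```

Call:
{"fn": "send_rows", "kwargs": {"series": [[[0,0,0],-0.14],[[0,0,0],-0.14],[[0,0,0],-0.1],[[0,0,0],0]]}}

```text
time: 1.55
ee_pos: [174.2, 651.9, 288.2]
tcp_rot: [-0.0, -0.674, 0.739, -0.0]
contact_force: [0.4, 0.7, -0.1]
finger_gap: 0.009
```

Run:
```python
from h import *; from workcell import arm
o=arm.get_obs(); yawerr(o,PJ[2]+np.pi); t=g2w([[-25,0,20]],PJ)[0]; t[2]=270; todo(t,o); print(o['time'],o['finger_gap'],o['q'])
```

```text
toolx [-0.091 -0.996  0.001] turn tool z -0.011
delta tool cm [ 42.92 -36.3    1.84]
1.55 0.008620377924372475 [-1.17817328  0.45837655 -0.32254897  1.47242002  0.14879045  1.23574449
  1.53177223]
```

Call:
{"fn": "send_rows", "kwargs": {"series": [[[2,-1.7,0],0],[[3.6,-3.0,0],0],[[3.6,-3.0,0],0],[[3.6,-3.0,0],0],[[3.6,-3.0,0],0]]}}

```text
time: 2.05
ee_pos: [296.3, 474.6, 288.6]
tcp_rot: [-0.0, -0.673, 0.74, 0.0]
contact_force: [0.2, 0.6, -0.8]
finger_gap: 0.005
```

Call:
{"fn": "send_rows", "kwargs": {"series": [[[3.6,-3.0,0],0],[[3.6,-3.0,0],0],[[3.6,-3.0,0],0],[[3.6,-3.0,0],0],[[3.0,-2.6,0],0]]}}

```text
time: 2.55
ee_pos: [426.1, 287.1, 288.8]
tcp_rot: [0.0, -0.672, 0.74, -0.0]
contact_force: [-0.2, 0.1, 0.8]
finger_gap: 0.005
```

Run:
```python
from h import *; from workcell import arm
o=arm.get_obs(); yawerr(o,PJ[2]+np.pi); t=g2w([[-25,0,20]],PJ)[0]; t[2]=270; todo(t,o); print(o['time'],o['ee_pos'],o['q'])
```

```text
toolx [-0.096 -0.995  0.   ] turn tool z -0.017
delta tool cm [ 8.84 -7.95  1.89]
2.55 [426.09300462 287.11250372 288.82575654] [-0.58328885  0.16624649 -0.14841591  1.86029996  0.02764035  1.11675224
  2.303347  ]
```

Call:
{"fn": "send_rows", "kwargs": {"series": [[[3,-2.7,0],0],[[3,-2.7,0],0],[[2.8,-2.5,0],-0.015],[[0,0,0],0]]}}

```text
time: 2.95
ee_pos: [498.4, 189.3, 288.6]
tcp_rot: [-0.0, -0.675, 0.738, -0.001]
contact_force: [0.4, 0.2, -0.5]
finger_gap: 0.005
```

Run:
```python
from h import *; from workcell import arm
o=arm.get_obs(); yawerr(o,PJ[2]+np.pi); t=g2w([[-25,0,20]],PJ)[0]; t[2]=62; todo(t,o); print(o['time'],o['ee_pos'])
s=arm.snapshot('wrist'); im=s['img'][:,:,::-1].copy(); cv2.imwrite('pics/w1.png',im)
s=arm.snapshot('top'); im=s['img'][:,:,::-1].copy(); cv2.imwrite('pics/t1.png',cv2.resize(im[140:290,180:330],None,fx=4,fy=4,interpolation=2))
s=arm.snapshot('scene'); cv2.imwrite('pics/s1.png',s['img'][:,:,::-1])
```

```text
toolx [-0.088 -0.996  0.002] turn tool z -0.008
delta tool cm [-0.25  0.22 22.66]
2.95 [498.41380477 189.27902351 288.55685265]
```

View pics/w1.png

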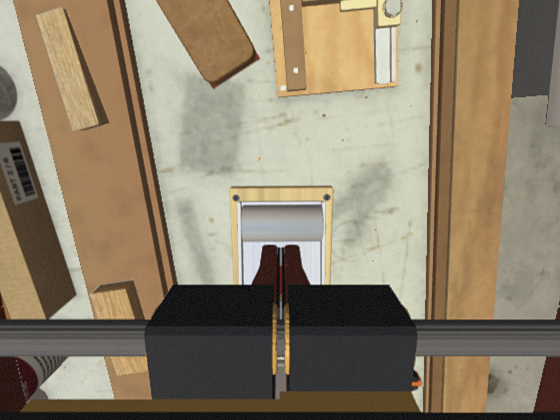

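View pics/s1.png

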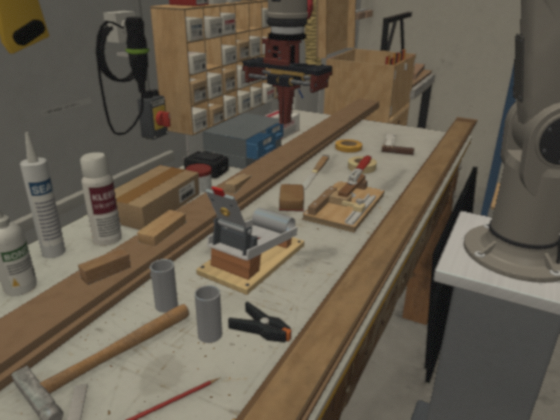

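The wrist view shows the board's low-end corners at (232,187) and (332,187). The tube spans columns 241–323, rows 205–241. I'll check the fit against these.

Run:
```python
from h import *; from workcell import arm
s=arm.snapshot('wrist');T=s['tool_from_camera'];K=s['camera_matrix'];o=arm.get_obs()
def pw(P):
    t=quat(o['tcp_rot']).inv().apply(P-o['ee_pos']); c=(t-T[:3,3])@T[:3,:3]; u=c@K.T; return np.round(u[:,:2]/u[:,2:],1)
print(pw(jig2w([[-112.5,65,15],[-112.5,-65,15]],PJ)))
print(pw(g2w([[0,47,17],[0,-47,17],[24,45,42.4],[24,-45,42.4],[0,0,10]],PJ)))
```

```text
[[330.5 184.7]
 [225.7 184.3]]
[[318.8 201. ]
 [237.1 200.7]
 [319.3 224.5]
 [236.2 224.3]
 [278.  200.4]]
```

Run:
```python
import cv2
im=cv2.imread('pics/w1.png')[175:285,210:350]; cv2.imwrite('pics/w1z.png',cv2.resize(im,None,fx=5,fy=5,interpolation=2))
```

```text
(no output)
```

View pics/w1z.png

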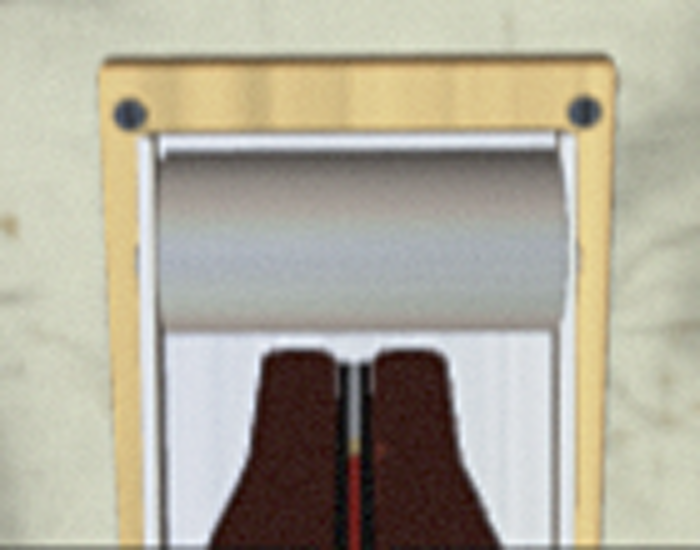

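The wrist view puts the jig about 3–4 mm nearer world −x than the fit, and agrees along the gutter. I'll shift by half of that and lower the tool behind the lip.

Call:
{"fn": "send_rows", "kwargs": {"series": [[[0,0.4,4],0],[[0,0,5],0],[[0,0,5],0],[[0,0,4.5],0],[[0,0,2],0]]}}

```text
time: 3.65
ee_pos: [488.2, 195.9, 79.9]
tcp_rot: [-0.003, -0.68, 0.733, 0.001]
contact_force: [0.2, -0.0, -0.8]
finger_gap: 0.007
```

Call:
{"fn": "send_rows", "kwargs": {"series": [[[0,0,2],0],[[0,0,0],0],[[0,0,0],0]]}}

```text
time: 3.95
ee_pos: [491.1, 196.4, 64.0]
tcp_rot: [-0.0, -0.68, 0.733, 0.0]
contact_force: [0.4, -0.0, 0.4]
finger_gap: 0.008
```

Run:
```python
from h import *; from workcell import arm
o=arm.get_obs();print(o['time'],o['ee_pos'],o['contact_force'])
s=arm.snapshot('wrist'); im=s['img'][:,:,::-1].copy(); cv2.imwrite('pics/w2.png',im)
s=arm.snapshot('scene'); im=s['img'][:,:,::-1].copy(); cv2.imwrite('pics/s2.png',cv2.resize(im[150:300,190:350],None,fx=4.5,fy=4,interpolation=2))
```

```text
3.95 [491.10125965 196.39419276  63.96936448] [ 0.38301763 -0.0428585   0.35128711]
```

View pics/w2.png

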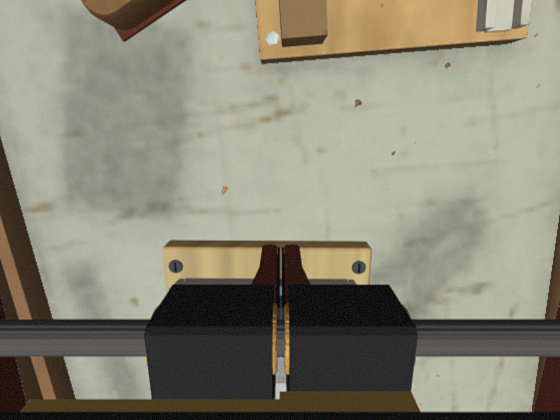

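View pics/s2.png

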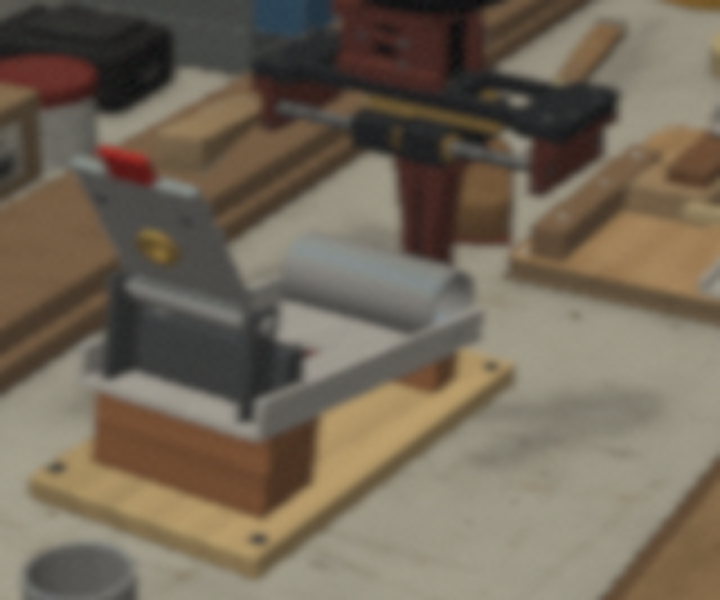

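Run:
```python
from h import *; from workcell import arm
s=arm.snapshot('wrist');T=s['tool_from_camera'];K=s['camera_matrix'];o=arm.get_obs()
yawerr(o,PJ[2]+np.pi)
def ray(u,v,z):
    d=T[:3,:3]@np.linalg.solve(K,[u,v,1]); Rm=quat(o['tcp_rot']); d=Rm.apply(d); c=Rm.apply(T[:3,3])+o['ee_pos']; return c+d*(z-c[2])/d[2]
a,b=ray(164,242,15),ray(370,242,15); print(a,b,(a+b)/2, np.degrees(np.arctan2(*(a-b)[:2][::-1])), np.linalg.norm(a-b))
print(jig2w([[-112.5,0,15],[-112.5,-65,15]],PJ), g2w([[-15,0,20],[24,0,21]],PJ))
```

```text
toolx [-0.076 -0.997 -0.001] turn tool z 0.003
[563.39516884 191.78402645  15.        ] [437.46044637 201.32867001  15.        ] [500.42780761 196.55634823  15.        ] -4.334184193319158 126.29590074159852
[[497.74486565 204.42618799  15.        ]
 [562.53906814 199.25788815  15.        ]] [[497.49717847 201.32097085  51.0914324 ]
 [500.53724036 239.43377224  58.84851908]]
```

Call:
{"fn": "send_rows", "kwargs": {"series": [[[0,-0.3,0],0],[[0,-0.3,0],0],[[-0.5,0,-0.05],0],[[-0.5,0,-0.09],0],[[-0.5,0,-0.09],0]]}}

```text
time: 4.6
ee_pos: [498.8, 209.0, 66.1]
tcp_rot: [-0.001, -0.679, 0.734, -0.0]
contact_force: [-0.5, -4.9, 3.7]
finger_gap: 0.005
```

Call:
{"fn": "send_rows", "kwargs": {"series": [[[-0.5,0,-0.09],0],[[-0.5,0,-0.09],0],[[-0.5,0,-0.09],0],[[-0.5,0,-0.09],0],[[-0.5,0,-0.09],0]]}}

```text
time: 5.1
ee_pos: [500.6, 234.9, 70.5]
tcp_rot: [-0.0, -0.68, 0.734, -0.0]
contact_force: [0.7, -4.9, 3.8]
finger_gap: 0.006
```

```bash
cat > look.py <<'E'
import sys
from h import *; from workcell import arm
o=arm.get_obs();print(o['time'],o['ee_pos'],o['contact_force']);yawerr(o,PJ[2]+np.pi)
i=sys.argv[1]
s=arm.snapshot('top'); a=s['img'][:,:,::-1][150:250,190:320]
s=arm.snapshot('scene'); b=s['img'][:,:,::-1][170:300,190:330]
a=cv2.resize(a,(520,400),interpolation=2);b=cv2.resize(b,(431,400),interpolation=2)
cv2.imwrite(f'pics/l{i}.png',cv2.resize(np.hstack([a,b]),(800,336)))
E
python3 look.py 1
```

```text
5.1 [500.56036739 234.93960544  70.51176114] [ 0.67517851 -4.91049189  3.76622062]
toolx [-0.076 -0.997  0.   ] turn tool z 0.003
```

View pics/l1.png

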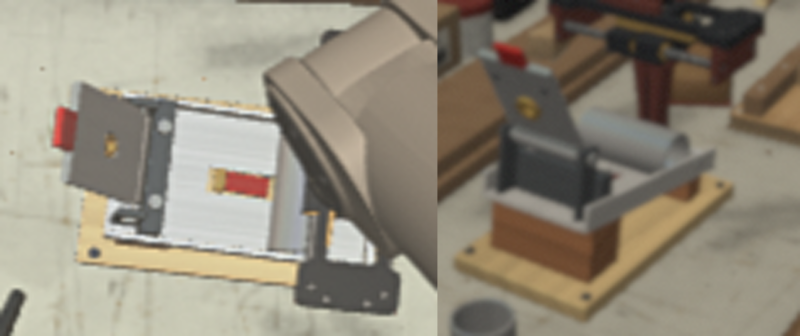

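The tube is off the lip and rolling straight, with about 5 N on the tool. I'll keep pushing.

Call:
{"fn": "send_rows", "kwargs": {"series": [[[-0.6,0,-0.106],0],[[-0.6,0,-0.106],0],[[-0.6,0,-0.106],0],[[-0.6,0,-0.106],0],[[-0.6,0,-0.106],0]]}}

```text
time: 5.7
ee_pos: [502.9, 264.6, 75.8]
tcp_rot: [-0.0, -0.679, 0.734, -0.0]
contact_force: [-0.5, -4.9, 2.9]
finger_gap: 0.006
```

Call:
{"fn": "send_rows", "kwargs": {"series": [[[-0.6,0,-0.106],0],[[-0.6,0,-0.106],0],[[-0.6,0,-0.106],0],[[-0.6,0,-0.106],0],[[-0.6,0,-0.106],0]]}}

```text
time: 6.2
ee_pos: [505.3, 294.9, 81.2]
tcp_rot: [0.0, -0.679, 0.734, -0.0]
contact_force: [-0.4, -4.7, 3.4]
finger_gap: 0.006
```

```bash
python3 look.py 2
```

```text
6.2 [505.26162796 294.8573377   81.18475856] [-0.36778765 -4.7112709   3.35315498]
toolx [-0.077 -0.997  0.   ] turn tool z 0.003
```

View pics/l2.png

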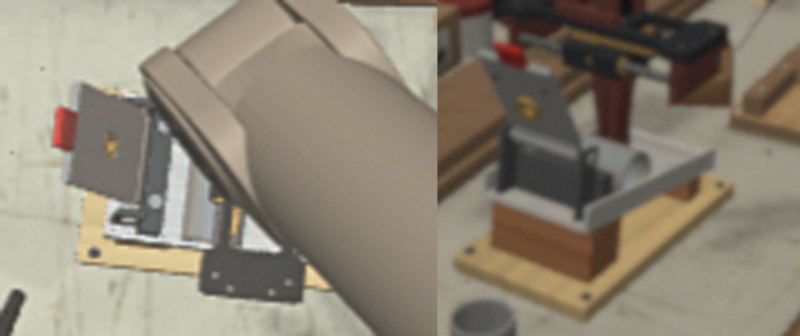

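Call:
{"fn": "send_rows", "kwargs": {"series": [[[-0.4,0,-0.07],0],[[-0.4,0,-0.07],0],[[-0.4,0,-0.07],0],[[-0.3,0,-0.05],0],[[-0.2,0,-0.04],0]]}}

```text
time: 6.8
ee_pos: [506.3, 309.0, 83.5]
tcp_rot: [-0.002, -0.679, 0.734, -0.001]
contact_force: [-0.3, -9.1, 1.3]
finger_gap: 0.005
```

Call:
{"fn": "send_rows", "kwargs": {"series": [[[-0.2,0,-0.04],0],[[-0.1,0,-0.02],0]]}}

```text
time: 7.0
ee_pos: [506.2, 309.2, 83.5]
tcp_rot: [-0.004, -0.679, 0.735, -0.002]
contact_force: [-1.5, -13.3, 2.6]
finger_gap: 0.007
```

```bash
python3 look.py 3
python3 - <<'E'
from workcell import arm
import cv2
s=arm.snapshot('wrist'); cv2.imwrite('pics/w3.png',s['img'][:,:,::-1])
s=arm.snapshot('scene'); cv2.imwrite('pics/s3.png',cv2.resize(s['img'][195:275,205:300,::-1],None,fx=7,fy=7,interpolation=2))
E
```

```text
7.0 [506.24902425 309.1517447   83.50314083] [ -1.51205075 -13.33674648   2.5706689 ]
toolx [-0.079 -0.997  0.008] turn tool z 0.0
```

View pics/l3.png

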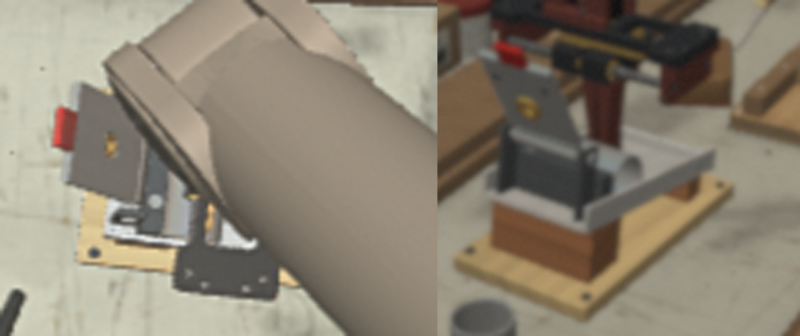

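View pics/s3.png

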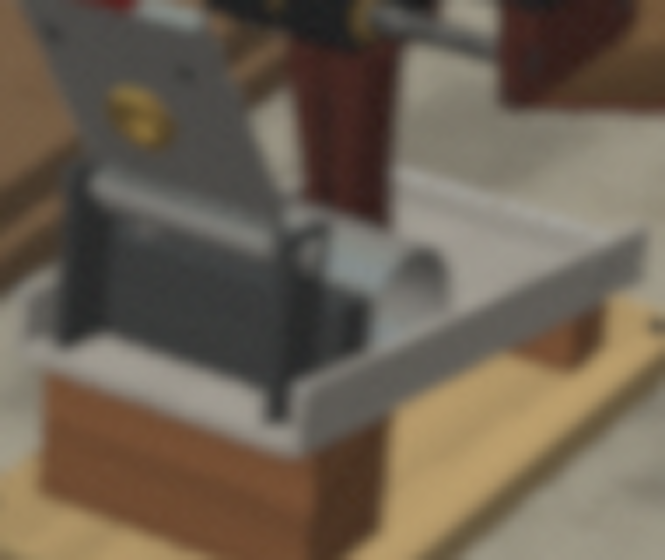

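View pics/w3.png

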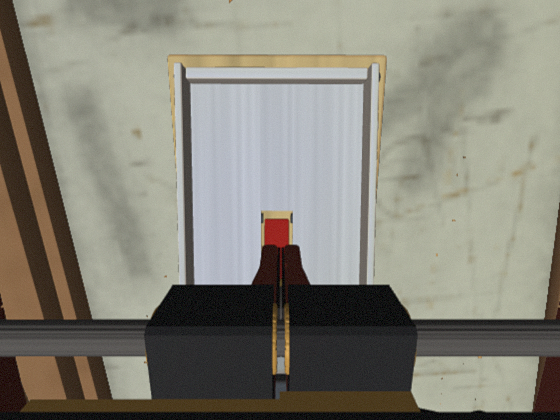

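In the scene view the tube lies against the stop block, and the push force is rising at a standstill. I'll back off slowly and check whether it stays.

Call:
{"fn": "send_rows", "kwargs": {"series": [[[0.3,0,0.04],0],[[0.3,0,0.04],0],[[0.3,0,0.04],0],[[0.3,0,0.04],0],[[0.4,0,0.05],0]]}}

```text
time: 7.7
ee_pos: [505.5, 299.0, 82.7]
tcp_rot: [0.0, -0.68, 0.733, 0.0]
contact_force: [-0.0, 0.7, 0.5]
finger_gap: 0.006
```

Call:
{"fn": "send_rows", "kwargs": {"series": [[[0.4,0,0.0],0],[[0.4,0,0],0],[[0.4,0,0.0],0],[[0.4,0,0.0],0],[[0.4,0,0.0],0]]}}

```text
time: 8.2
ee_pos: [504.0, 278.1, 82.6]
tcp_rot: [0.0, -0.679, 0.734, 0.0]
contact_force: [-0.2, 0.0, -0.3]
finger_gap: 0.009
```

```bash
python3 look.py 4
python3 - <<'E'
from workcell import arm
import cv2
s=arm.snapshot('scene'); cv2.imwrite('pics/s4.png',cv2.resize(s['img'][195:275,205:300,::-1],None,fx=7,fy=7,interpolation=2))
E
```

```text
8.2 [503.98177086 278.10655455  82.58111581] [-0.17333035  0.04182901 -0.25559869]
toolx [-0.077 -0.997 -0.   ] turn tool z 0.003
```

View pics/s4.png

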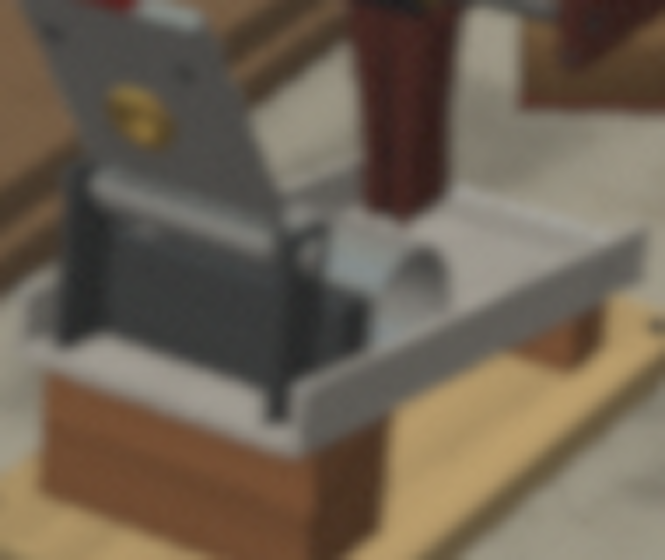

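The tube stays at the stop with the fingers 20 mm clear. Next I go up and over to behind the plate.

Call:
{"fn": "send_rows", "kwargs": {"series": [[[0.5,0,-2],0],[[0,0,-4],0],[[0,0,-4],0],[[0,0,-4],0],[[0,0,-4],0]]}}

```text
time: 8.85
ee_pos: [503.3, 273.6, 264.3]
tcp_rot: [0.0, -0.68, 0.734, 0.0]
contact_force: [0.6, -0.2, 0.4]
finger_gap: 0.005
```

Call:
{"fn": "send_rows", "kwargs": {"series": [[[0,0,-3.5],0],[[-1.5,0,0],0],[[-3.5,0,0],0],[[-3.5,0,0],0],[[-3.5,0,0],0]]}}

```text
time: 9.35
ee_pos: [512.4, 394.7, 296.8]
tcp_rot: [-0.0, -0.68, 0.734, 0.0]
contact_force: [1.1, -0.4, 0.0]
finger_gap: 0.008
```

Call:
{"fn": "send_rows", "kwargs": {"series": [[[-3.5,0,0],0],[[-2.3,0,0],0],[[0,0,0],0]]}}

```text
time: 9.65
ee_pos: [514.9, 455.4, 295.6]
tcp_rot: [-0.001, -0.682, 0.732, 0.001]
contact_force: [-0.1, 0.2, -0.1]
finger_gap: 0.004
```

```bash
python3 look.py 5
python3 - <<'E'
from h import *; from workcell import arm
o=arm.get_obs();t=jig2w(gut2jig([[0,0,0]],0),PJ)
h=g2w([[179,0,50]],PJ)[0]; u=np.array([np.cos(PJ[2]),np.sin(PJ[2]),0]); t=h+u*65; t[2]=186; print(t); todo(t,o)
s=arm.snapshot('scene'); cv2.imwrite('pics/s5.png',s['img'][:,:,::-1])
E
```

```text
9.65 [514.90082858 455.43014967 295.60838724] [-0.07831991  0.20254053 -0.12156552]
toolx [-0.071 -0.997 -0.001] turn tool z 0.009
[517.44230425 451.37003087 186.        ]
delta tool cm [-0.04 -0.08 11.03]
```

View pics/s5.png

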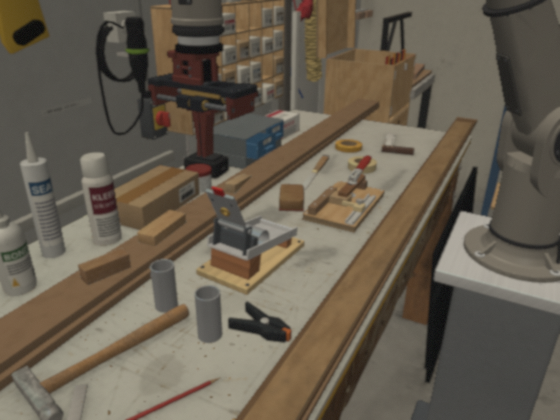

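View pics/l5.png

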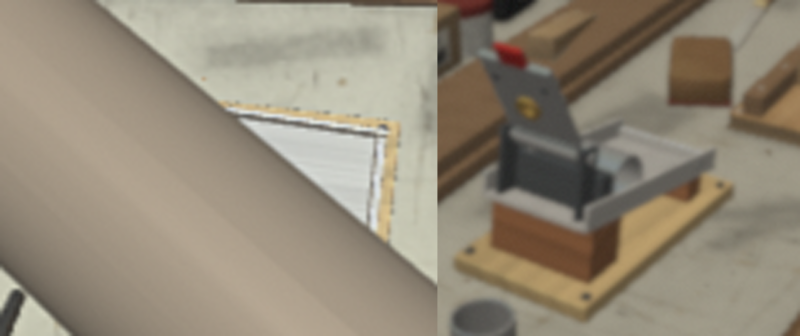

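Call:
{"fn": "send_rows", "kwargs": {"series": [[[-0.3,0,2],0],[[0,-0.1,2.5],0],[[0,0,2.5],0],[[0,0,2.5],0],[[0,0,1.5],0.009]]}}

```text
time: 10.3
ee_pos: [518.4, 451.5, 185.6]
tcp_rot: [-0.001, -0.675, 0.737, -0.0]
contact_force: [-0.0, 0.6, -0.9]
finger_gap: 0.008
```

```bash
python3 look.py 6;python3 - <<'E'
from h import *; from workcell import arm
s=arm.snapshot('wrist'); cv2.imwrite('pics/w6.png',s['img'][:,:,::-1])
E
```

```text
10.3 [518.39532813 451.54788602 185.62958305] [-0.03717868  0.64834744 -0.87969302]
toolx [-0.088 -0.996  0.002] turn tool z -0.008
```

View pics/l6.png

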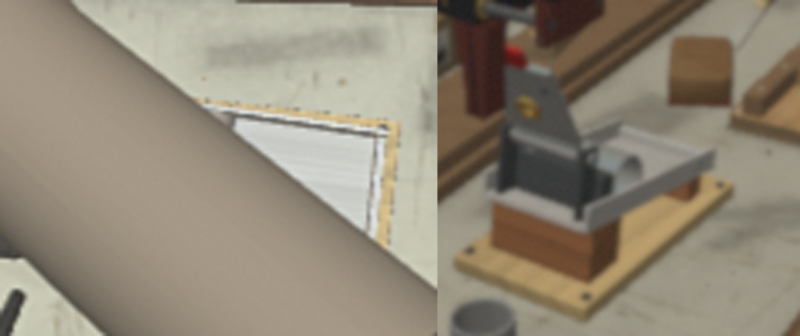

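View pics/w6.png

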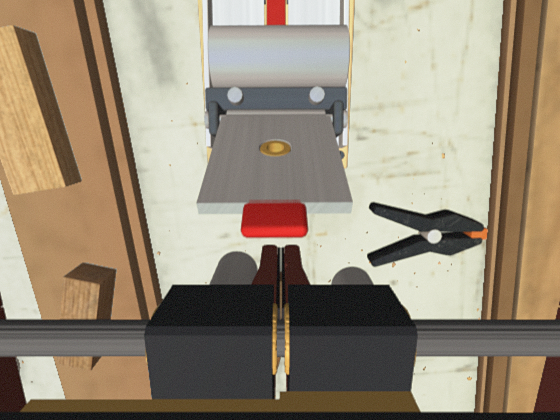

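The fingers are behind the red tab (tab centre column 274, fingers 280) and the tube is still against the stop. I'll push the plate over gently.

Call:
{"fn": "send_rows", "kwargs": {"series": [[[0.7,0,0],0],[[0.7,0,0],0],[[0.7,0,0],0],[[0.7,0,0],0],[[0.7,0,0],0]]}}

```text
time: 10.95
ee_pos: [515.6, 418.5, 188.1]
tcp_rot: [0.0, -0.676, 0.737, 0.0]
contact_force: [0.1, 0.9, -0.1]
finger_gap: 0.006
```

Call:
{"fn": "send_rows", "kwargs": {"series": [[[0.7,0,0],0],[[0.7,0,0],0],[[0.7,0,0],0],[[0.7,0,0],0],[[0.7,0,0],0]]}}

```text
time: 11.45
ee_pos: [512.4, 383.5, 187.4]
tcp_rot: [-0.0, -0.676, 0.737, 0.0]
contact_force: [0.3, 0.3, -0.6]
finger_gap: 0.006
```

```bash
python3 look.py 7
```

```text
11.45 [512.35938064 383.54581111 187.43825802] [ 0.32959681  0.27281511 -0.59142007]
toolx [-0.086 -0.996  0.   ] turn tool z -0.006
```

View pics/l7.png

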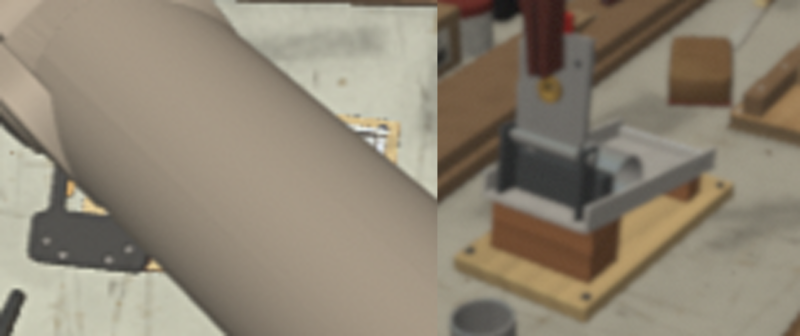

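The plate is about upright and following the fingers, with the tube unmoved. I'll push on past the tipping point.

Call:
{"fn": "send_rows", "kwargs": {"series": [[[0.7,0,0],0],[[0.7,0,0],0],[[0.7,0,0],0],[[0.7,0,0],0],[[0.7,0,0],0]]}}

```text
time: 12.05
ee_pos: [509.5, 348.4, 187.6]
tcp_rot: [-0.0, -0.676, 0.737, -0.0]
contact_force: [-0.4, 0.4, -0.7]
finger_gap: 0.003
```

Call:
{"fn": "send_rows", "kwargs": {"series": [[[0.6,0,0],0],[[0,0,0],0],[[0,0,0],0],[[0,0,0],0],[[0,0,0],0]]}}

```text
time: 12.55
ee_pos: [508.9, 343.7, 187.5]
tcp_rot: [0.0, -0.676, 0.737, 0.0]
contact_force: [-0.5, 0.8, 0.7]
finger_gap: 0.006
```

```bash
python3 look.py 8
```

```text
12.55 [508.85909562 343.72151206 187.53460408] [-0.49278507  0.78730932  0.73361151]
toolx [-0.085 -0.996 -0.   ] turn tool z -0.005
```

View pics/l8.png

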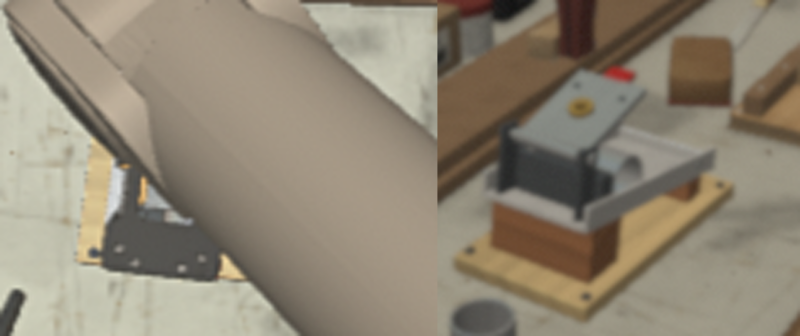

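The plate has left the fingers and is sinking by itself. I'll withdraw up and back while it closes.

Call:
{"fn": "send_rows", "kwargs": {"series": [[[-0.5,0,-1.5],0],[[-1.5,0,-2.5],0],[[-2.5,0,-3],0],[[-2.5,0,-3],0],[[-1.5,0,-2],0]]}}

```text
time: 13.15
ee_pos: [516.0, 430.6, 310.0]
tcp_rot: [0.001, -0.677, 0.736, 0.0]
contact_force: [0.8, 0.8, -0.4]
finger_gap: 0.002
```

Call:
{"fn": "send_rows", "kwargs": {"series": [[[0,0,0],0],[[0,0,0],0],[[0,0,0],0],[[0,0,0],0],[[0,0,0],0]]}}

```text
time: 13.65
ee_pos: [516.2, 426.9, 306.6]
tcp_rot: [-0.001, -0.676, 0.737, -0.0]
contact_force: [-0.1, -0.5, -0.2]
finger_gap: 0.006
```

Call:
{"fn": "send_rows", "kwargs": {"series": [[[0,0,0],0],[[0,0,0],0],[[0,0,0],0],[[0,0,0],0],[[0,0,0],0]]}}

```text
time: 14.15
ee_pos: [516.2, 428.0, 307.6]
tcp_rot: [0.0, -0.676, 0.737, 0.0]
contact_force: [0.4, -0.5, 0.0]
finger_gap: 0.004
```

Call:
{"fn": "send_rows", "kwargs": {"series": [[[0,0,0],0],[[0,0,0],0],[[0,0,0],0],[[0,0,0],0],[[0,0,0],0]]}}

```text
time: 14.65
ee_pos: [516.2, 428.0, 307.6]
tcp_rot: [0.0, -0.676, 0.737, 0.0]
contact_force: [0.8, -0.6, -0.9]
finger_gap: -0.001
```

Call:
{"fn": "send_rows", "kwargs": {"series": [[[0,0,0],0],[[0,0,0],0],[[0,0,0],0],[[0,0,0],0],[[0,0,0],0]]}}

```text
time: 15.15
ee_pos: [516.2, 428.0, 307.6]
tcp_rot: [0.0, -0.676, 0.737, 0.0]
contact_force: [0.3, -0.2, 0.6]
finger_gap: 0.005
```

```bash
python3 look.py 9;python3 - <<'E'
from h import *; from workcell import arm
s=arm.snapshot('wrist'); cv2.imwrite('pics/w9.png',s['img'][:,:,::-1])
s=arm.snapshot('scene'); cv2.imwrite('pics/s9.png',cv2.resize(s['img'][180:290,190:310,::-1],None,fx=5.4,fy=5.4,interpolation=2))
E
```

```text
15.15 [516.22848719 427.96099846 307.56024863] [ 0.34377123 -0.17659511  0.64077679]
toolx [-0.086 -0.996 -0.   ] turn tool z -0.006
```

View pics/s9.png

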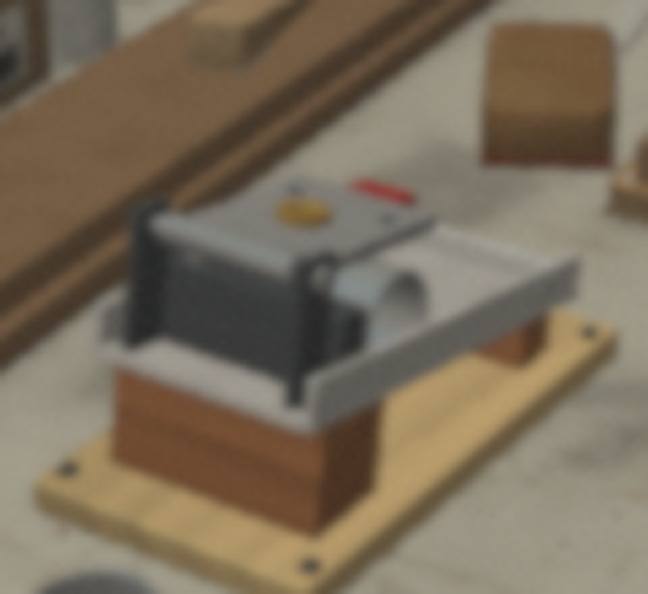

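View pics/w9.png

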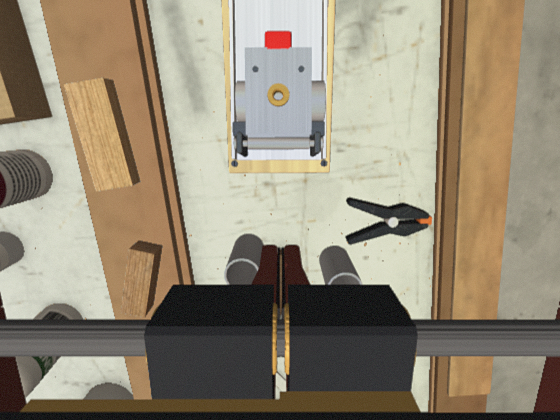

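The plate looks down over the tube. I'll wait a little and compare with the geometry for 0 rad.

Call:
{"fn": "send_rows", "kwargs": {"series": [[[0,0,0],0],[[0,0,0],0],[[0,0,0],0],[[0,0,0],0],[[0,0,0],0]]}}

```text
time: 15.85
ee_pos: [516.2, 428.0, 307.6]
tcp_rot: [0.0, -0.676, 0.737, 0.0]
contact_force: [-0.7, 0.5, 0.4]
finger_gap: 0.004
```

Call:
{"fn": "send_rows", "kwargs": {"series": [[[0,0,0],0],[[0,0,0],0],[[0,0,0],0],[[0,0,0],0],[[0,0,0],0]]}}

```text
time: 16.35
ee_pos: [516.2, 428.0, 307.6]
tcp_rot: [0.0, -0.676, 0.737, 0.0]
contact_force: [-0.9, -0.7, 0.1]
finger_gap: 0.006
```

Call:
{"fn": "send_rows", "kwargs": {"series": [[[0,0,0],0],[[0,0,0],0],[[0,0,0],0],[[0,0,0],0],[[0,0,0],0]]}}

```text
time: 16.85
ee_pos: [516.2, 428.0, 307.6]
tcp_rot: [0.0, -0.676, 0.737, 0.0]
contact_force: [0.2, -0.5, -0.7]
finger_gap: 0.006
```

Run:
```python
from h import *; from workcell import arm
s=arm.snapshot('scene'); im=s['img'][:,:,::-1]; old=cv2.imread('pics/s9.png')
new=cv2.resize(im[180:290,190:310],None,fx=5.4,fy=5.4,interpolation=2); cv2.imwrite('pics/s10.png',new)
print('diff',np.abs(new.astype(int)-old).max(), np.abs(new.astype(int)-old).mean())
for th in (0,.1,.2): print(th,np.round((proj('scene',g2w([leafpt(106,0,th),leafpt(90,32,th),leafpt(90,-32,th)],PJ))-[190,180])*5.4))
w=arm.snapshot('wrist'); cv2.imwrite('pics/w10.png',w['img'][:,:,::-1]); print(np.abs(cv2.imread('pics/w9.png').astype(int)-w['img'][:,:,::-1]).mean())
T=w['tool_from_camera'];K=w['camera_matrix'];o=arm.get_obs()
def pw(P):
    t=quat(o['tcp_rot']).inv().apply(P-o['ee_pos']); c=(t-T[:3,3])@T[:3,:3]; u=c@K.T; return np.round(u[:,:2]/u[:,2:],1)
print(pw(g2w([[134,45,21],[134,-45,21],[155-42.4,45,21],leafpt(106,0,0),leafpt(90,0,0)],PJ)))
```

```text
diff 6 0.693834781283341
0 [[387. 192.]
 [433. 222.]
 [298. 181.]]
0.1 [[389. 167.]
 [435. 201.]
 [299. 159.]]
0.2 [[389. 143.]
 [435. 180.]
 [299. 139.]]
2.5501006235827663
[[323.2 108.4]
 [237.4 109. ]
 [323.3  87.4]
 [279.8  36.8]
 [279.9  54.3]]
```

View pics/s10.png

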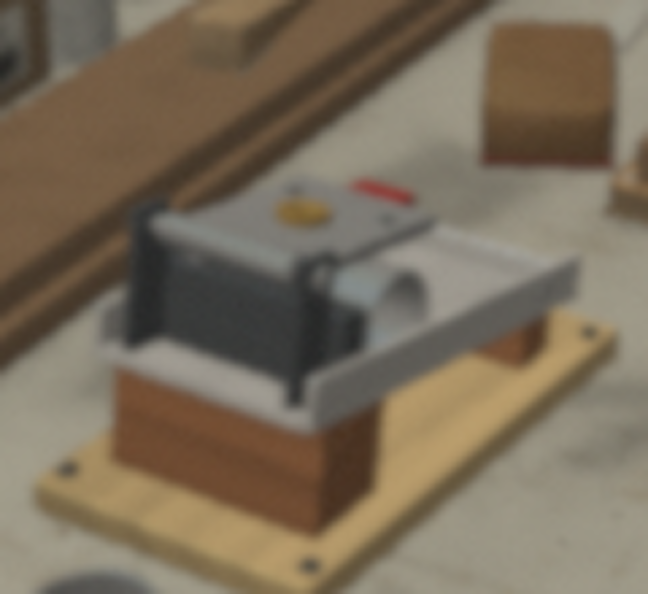

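```bash
python3 -c "
from workcell import arm; print(arm.finish_job())"
```

```text
the job is handed in; nothing more can be done
None
```

The jig is loaded and the job is handed in. The tube sits against the stop block, and the plate is down flat over it.

- **Tube:** With closed fingertips I rolled it up over the catch with about 5 N. The force rose to 13 N at standstill once it met the stop. I then backed off 30 mm, and it stayed there by itself.
- **Plate:** Only after that did I push the plate over, from behind the red tab. It passed its tipping point and sank shut on its own.

**Last checks:**
- **Plate angle:** The scene view matches the plate at 0 rad within 2–3 pixels of the enlarged picture.
- **Stillness:** Scene pictures taken about 1.7 s apart showed no change.
- **Tool clear:** The tool finished about 190 mm above the hinge, with no contact force beyond sensor noise.
- **Other things:** I stayed clear of the spare tubes, clamp and sanding block. Those in view look undisturbed, but I did not measure their positions again.
- **Time:** The job took about 17 s on the robot clock.

**Disagreements:** The wrist camera put the jig up to 4 mm sideways from my fit to the fixed cameras. The tube also met the stop about 7 mm earlier than I had calculated. I judged it seated from the pictures and the force, not from the numbers, and could not see the catch behind it directly.

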